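Lean the heat-sink profile in the cooling rack, foot against the toe stop

TASK

Stand the heat-sink profile that lies on the bench in the empty bay of the cooling rack, like the one already standing beside it: terminal cap up, fins facing out, its foot on the rack floor in the middle of the bay and pressed up against the sprung rubber pad of the toe stop, wherever that is set, its head resting back on the wall. Ease the foot against the pad without shifting the stop, lay the head against the wall and let go gently, so that the profile neither falls nor slides, and leave the neighbouring profile and the other things on the bench where they are.

Things in the scene. Friction and masses are not known exactly. Their poses are not given: they have to be found in the camera images.
- profile_center (a point): Centre (half-way up) and mass centre of the loose heat-sink profile lying on the bench: an aluminium bar with lengthwise fins, solid to the touch, 240 x 36 x 28 mm, 0.2 to 0.35 kg. x runs along it from the bare foot end (-120 mm) to the head end with a black terminal cap (+120); y across its 36 mm width; z out of the finned face (+14), away from the flat back (-14, lying on the bench).
- foot_fin_edge (a point): Middle of the profile's edge between the foot end and the finned face (profile x = -120, z = +14 mm from its centre): this edge meets the stop's pad when the profile leans (60 to 73 degrees above level, as the pad is set). Axes as the profile's.
- foot_back_edge (a point): Middle of the profile's edge between the foot end and the flat back (profile x = -120, z = -14 mm from its centre): this edge stands on the rack floor. Axes as the profile's.
- head_back_edge (a point): Middle of the profile's edge between the head end and the flat back (profile x = +120, z = -14 mm from its centre): this edge rests on the wall. Axes as the profile's.
- profile: The same profile; origin at the centre of its flat back, axes as above.
- rack: Cooling rack, fixed: grey sheet base, 230 deep, 220 wide, its upper face (the rack floor) 8 mm above the bench, and a slotted wall 260 mm high, front face at rack x = +90 mm. Origin on the bench; x points from the open front to the wall, y left, z up. Bays at y = +50 (empty) and -50 mm (neighbour); between them a rib 3 mm thick, 12 mm high.
- bay_wall (a point): Foot of the wall in the middle of the empty bay: on the wall's front face (rack x = +90, y = +50 mm), at the height of the rack floor. Axes as the rack's.
- toe: Toe stop of the empty bay: steel angle 28 mm high at rack x = -66, y = +50, held by barely tight nuts (creeps over 5 N). A screw through it carries a rubber pad (40 wide, 3 to 25 mm over the floor) whose face stands 15 to 56 mm out of the angle towards the wall, set anew each time, not measured: feel for it. It gives 5 mm on a light spring (1.2 N), then is solid. Origin: foot of angle face; axes as rack.
- neighbour_center (a point): Centre of an identical profile that already stands loose, leaning in the other bay (rack y = -50 mm) at 65 degrees above level; axes as for the profile. 64 mm of free width lies between it and a profile in the middle of the empty bay.
- driver_a_center (a point): Centre (half-way up) of a finned grey box, an LED driver of 97 x 56 x 78 mm, standing loose on the bench between the robot and the fixed test jig. Not to be moved.
- spool_center (a point): Centre (half-way up) of a reel of bright solder wire with dark flanges, 60 mm across and 47 mm high, standing loose near the front edge of the bench, right of the lying profile. Not to be moved.

How it is judged (in metres and radians):
On the way:
1. the profile is lifted off the bench (height (world z) of profile_center above 0.08 m), for 0.1 s.
At the end, for the whole second after the job is handed in: The profile leans at rest in the empty bay, cap up, fins out: foot pressing on the toe stop's pad (over 0.15 N) and within 4 mm of the rack floor, head edge within 4 mm of the wall, foot and head within 15 mm of the bay's middle; the toe stop is within 3 mm of where it was clamped (contact force between profile and toe above 0.15 N and z of foot_back_edge in the frame of bay_wall between -0.003 and 0.004 m and x of head_back_edge in the frame of bay_wall between -0.004 and 0.002 m and y of foot_back_edge in the frame of bay_wall between -0.015 and 0.015 m and y of head_back_edge in the frame of bay_wall between -0.015 and 0.015 m and angle between profile_center's own x axis and vertical below 0.62 rad and linear speed of profile below 0.01 m/s and distance of toe from where it was at the start of the episode below 0.003 m); the robot touches nothing.
It fails at once if the toe stop is pushed more than 5 mm from where it was clamped (distance of toe from where it was at the start of the episode above 0.005 m).
It fails at once if the profile is let fall or slide (faster than 0.2 m/s while no finger touches it) (linear speed of profile above 0.2 m/s and not (contact force between the fingers and profile above 0.05 N)).
It fails at once if the neighbouring profile is shifted by more than 8 mm (distance of neighbour_center from where it was at the start of the episode above 0.008 m).
It fails at once if the driver is shifted by more than 15 mm (distance of driver_a_center from where it was at the start of the episode above 0.015 m).
It fails at once if the reel is shifted by more than 15 mm (distance of spool_center from where it was at the start of the episode above 0.015 m).
It also fails if it takes over 48 s, if anything falls off the work surface, if the arm or the gripper's body presses on something with over 40 N, if the wrist force passes 120 N, or if a joint passes its speed limit or range.

ROBOT

A 6-joint arm with a two-finger parallel gripper is mounted at the origin on a cart in front of the work surface, level with it; the furniture and walls round the work are solid. World frame = base frame: x ahead of the robot, y to its left, z up, the work surface at z = 0. Lengths are in m, angles in degrees, forces in N, time in s.
With the tool pointing down it reaches from about 0.4 to 0.825 m from the base axis. Payload 7 kg.
Tool frame: the origin (TCP) lies at the very end of the fingers, on their centre line; the grasp point (between the pads) lies robot.pinch_z behind it (robot.pinch_z is the distance from the TCP to the grasp point, in m); z points along the fingers, y is the direction in which the jaws open and shut (so a half turn about z gives the same grasp; the last joint's range is limited). The gripper opens to 85 mm and grips with 20 to 120 N. Pads are 22 mm wide; open, the fingers measure 114 mm over their backs; the gripper's body (76 mm by 85 mm) begins 54 mm behind the grasp point. The pads swing forward as they close: fully open they stand 13 mm farther back than shut.
Start: joints at [-55.8, 20.546, 0.682, 0, -70.136, -16.507], TCP at [0.205, -0.643, 0.231] pointing down, gripper open.
Joint ranges: [-176.03, 176.03], [-82.01, 121.73], [-58.28, 71.71], [-173.87, 95.51], [-174.79, -0.11], [-173.66, 173.66]. Speed limits (degrees/s): [136.94, 136.94, 172.46, 180, 180, 180].

INTERFACE

Orientations are given as [roll, pitch, yaw] about the fixed x, y, z axes, in that order (R = Rz(yaw) Ry(pitch) Rx(roll)).
In Python, from station import robot gives the robot as it stands.
- The arm moves only by the tool carry_out, never from a script. Its arguments are lists of equal length, an entry for each row: "gripper": the finger opening in cm, from 0 to 8.54; "delta_pos": the shift along the tool's x, y, z in cm, a list of three; "turn": the turn, a rotation vector about the tool's x, y, z in degrees, a list of three. A call has 1 to 8 rows; each row is the pose to reach, as a shift and turn from the pose measured when the call began, along the tool's axes at that moment; what a row does not reach only later rows make up. A row lasts 1/12 s, in which the tool goes at most 41.7 mm and 7.16 degrees, less where a joint would pass 70% of its speed; a pose out of reach is approached as far as the arm can. A call with a gripper value outside its range is refused whole. The fingers move at their own pace and stop on an object; "force" is the grip in N (left out, the last holds). Time passes only in rows, so rows that repeat a pose let the fingers close. It gives the time, the measured TCP pose, the force and the opening at its end, in the units of the state.
- robot.state(): the state, without advancing time (a new reading comes with each control period).
- robot.read_camera(name): name is "scene" or "top" or "wrist"; returns the picture (400x640x3 uint8, red, green, blue); there is no depth.
- robot.get_calibration(name): a dict with "vfov" (degrees; the focal length in pixels is half the picture's height over the tangent of half this angle, whatever the lens; pixels are square), "cx", "cy" (the principal point, pixels), "R" (3x3) and "t" (3): a world point X has camera coordinates R X + t; the wrist camera has in their place "mount" (4x4, takes a point from camera to tool coordinates, whose origin is the TCP and whose axes are the flange's). Camera axes: x right, y down, z forward; pixel columns grow to the right and rows downward; lengths in m; the calibration is good to about 2 mm. A picture is of the moment at which its call begins: read the wrist's pose just before it. get_calibration takes no time and is no camera call.
- robot.job_done(): hands the job in, once; it reports no verdict.
Trained networks look in the newest picture that a camera, given by its name, has taken for a name from the list of things; names that differ only in an ending like _2 or _b are one class to them, and where a whole thing is asked for, a point or a joint stands for the part that bears it (a point fixed in the world has none). Each returns a list of dicts, best first, with "conf" (0 to 1); they miss things now and then, are a little off and sometimes report something else, mostly with a low value. They report only what shows in the picture. A call takes as long as a camera call.
- robot.masks_of(camera, label): "pixels" (400x640 bool, what is visible of it).
- robot.landmark_of(camera, label): "at" ([x, y, z] in m, in world coordinates, good to about 4 mm: a listed point, or the origin of a listed thing).
The state is a dict: "time": time; "joint_pos": joint angles; "qd": joint speeds; "joint_torque": joint torques, N m; "ee_pos": TCP position; "tool_rot": TCP orientation; "force": force on the tool from outside, world axes, zero at the start; "torque": the same for the moment, N m; "finger_gap": finger opening in m.
Only numpy, scipy, OpenCV 4.12 (cv2) and the standard library are available. Lean on these libraries where they do the work, as an engineer would, in place of code of your own. Each camera call takes 0.05 s, during which the arm holds its last target.

## Working session

There is one attempt and no reset: what is moved stays moved. The work goes in short steps, Python scripts to look and compute and a tool call to move; the robot and the scene stay as the last step left them, time stands still between calls to the robot, and variables do not carry over. Pictures are saved under pics/ and viewed, and the job is handed in when it is done.

Besides the shell and the picture viewer there is one more tool, called after "Call:" as name(argument=value, ...) on one line, values as JSON. carry_out: Moves the arm, as the interface text tells. Its arguments: {"type":"object","properties":{"gripper":{"type":"array","items":{"type":"number"}},"delta_pos":{"type":"array","items":{"type":"array","items":{"type":"number"}}},"turn":{"type":"array","items":{"type":"array","items":{"type":"number"}}},"force":{"type":"number"}},"required":["gripper","delta_pos","turn"]}

```bash
ls; mkdir -p pics; python3 - <<'E'
from station import robot
import cv2
print(robot.state()); print(robot.pinch_z)
for c in ["scene","top","wrist"]:
    im=robot.read_camera(c); cv2.imwrite(f"pics/{c}0.png",im[:,:,::-1])
    print(c,robot.get_calibration(c))
for c,l in [("scene","profile_center"),("top","profile_center"),("top","foot_fin_edge"),("top","head_back_edge"),("top","rack"),("scene","rack"),("top","bay_wall"),("scene","bay_wall"),("top","toe"),("scene","toe"),("top","neighbour_center"),("top","driver_a_center"),("top","spool_center"),("top","foot_back_edge")]:
    print(c,l,[(round(d["conf"],2),[round(float(v),4) for v in d["at"]]) for d in robot.landmark_of(c,l)])
print(robot.state()["time"])
E
```

```text
pics
{'time': 0.0, 'joint_pos': array([-5.58003133e+01,  2.05908835e+01,  6.32222398e-01, -1.91137841e-02,
       -7.01354219e+01, -1.65060871e+01]), 'qd': array([ 0.02055213,  0.1169271 , -0.07738967, -0.04655278, -0.0395725 ,
        0.10379611]), 'joint_torque': array([-1.36001989e-03, -5.83321381e+01,  2.93416983e+01,  6.93691358e+00,
       -5.99665189e-03, -5.08029211e-05]), 'ee_pos': array([ 0.20495824, -0.64261531,  0.23036129]), 'tool_rot': array([ 1.79904689e+02, -9.50547625e-03, -1.62312902e+02]), 'force': array([ 0.2954623 , -0.75258863, -0.22876237]), 'torque': array([0.04284543, 0.05864822, 0.0329143 ]), 'finger_gap': 0.08517745327709018}
0.0187
scene {'vfov': 51.44083350337534, 'cx': 325.9014922441978, 'cy': 199.2596372960511, 'R': array([[-0.89222454, -0.45129757, -0.01630539],
       [-0.24105816,  0.50648772, -0.82786542],
       [ 0.38187213, -0.7347113 , -0.56068973]]), 't': array([0.41508236, 0.26276549, 1.06852577])}
top {'vfov': 50.493442324023974, 'cx': 327.33107242858495, 'cy': 199.01706906272344, 'R': array([[ 0.00295596, -0.99999313,  0.00223681],
       [-
[... 733 characters left out ...]
3])]
top head_back_edge [(0.93, [0.6576, 0.2407, -0.0022])]
top rack [(0.77, [0.5182, -0.385, 0.0002])]
scene rack [(0.82, [0.5173, -0.3821, 0.0044]), (0.68, [0.3929, -0.0181, 0.0213]), (0.5, [0.425, 0.1722, 0.0005])]
top bay_wall [(0.83, [0.5852, -0.3104, 0.0098])]
scene bay_wall [(0.8, [0.5943, -0.3116, 0.0102]), (0.49, [0.5222, -0.3853, 0.0016])]
top toe [(0.93, [0.4425, -0.3634, 0.0092])]
scene toe [(0.54, [0.443, -0.3593, 0.0117])]
top neighbour_center [(0.75, [0.5627, -0.4218, 0.1221])]
top driver_a_center [(0.76, [0.4253, -0.1788, 0.0385]), (0.35, [0.6574, 0.2404, -0.0026])]
top spool_center [(0.78, [0.3925, -0.0207, 0.0232])]
top foot_back_edge [(0.83, [0.4319, 0.1709, 0.0031])]
0.85
```

View pics/scene0.png

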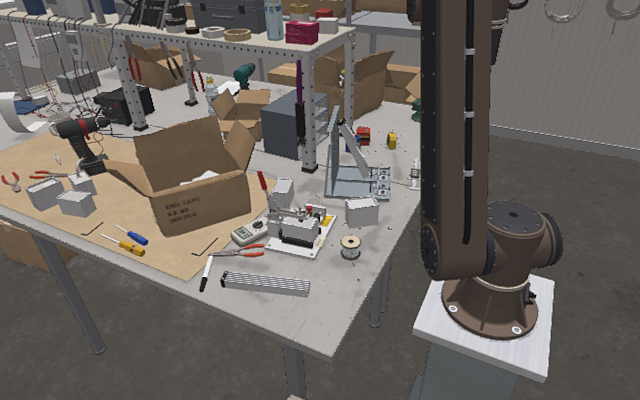

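View pics/top0.png

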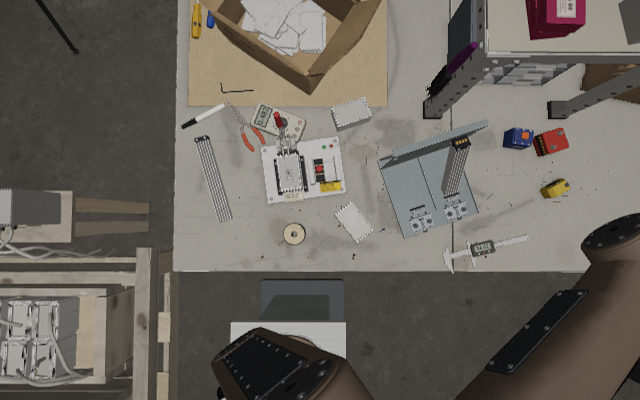

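View pics/wrist0.png

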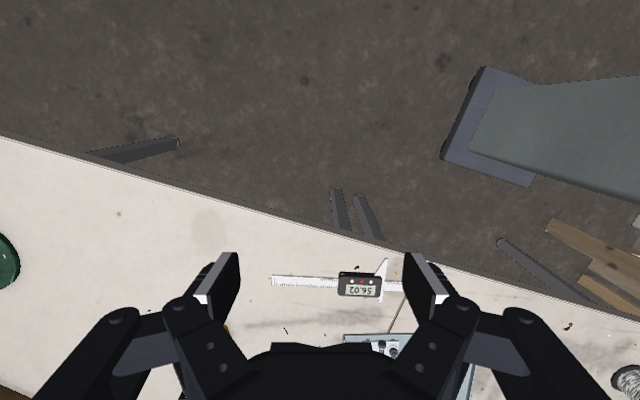

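The pictures show the loose profile at about (210,178) in the top view, cap end up-left. The empty bay with its toe stop is at (420,218), and the neighbour is at (455,165). I'll zoom in on the rack to fit its pose.

```bash
python3 - <<'E'
import cv2
im=cv2.imread("pics/top0.png")
cv2.imwrite("pics/topz.png",cv2.resize(im[110:250,360:510],None,fx=5,fy=4*1.25*0.8571,interpolation=cv2.INTER_CUBIC))
im=cv2.imread("pics/scene0.png")
cv2.imwrite("pics/scz.png",cv2.resize(im[95:215,300:430],None,fx=5,fy=5,interpolation=cv2.INTER_CUBIC))
E
cat > h.py <<'E'
import numpy as np
from scipy.spatial.transform import Rotation as Rn
from station import robot
def cam(c):
    k=robot.get_calibration(c); f=200/np.tan(np.radians(k["vfov"]/2)); return k,f
def proj(c,X):
    k,f=cam(c); p=np.atleast_2d(X)@k["R"].T+k["t"]; return np.c_[k["cx"]+f*p[:,0]/p[:,2],k["cy"]+f*p[:,1]/p[:,2]]
def unproj(c,uv,z):
    k,f=cam(c); d=np.array([(uv[0]-k["cx"])/f,(uv[1]-k["cy"])/f,1])@k["R"]; o=-k["R"].T@k["t"]; return o+d*(z-o[2])/d[2]
def rot(s): return Rn.from_euler("xyz",s["tool_rot"],degrees=True)
E
```

```text
(no output)
```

View pics/topz.png

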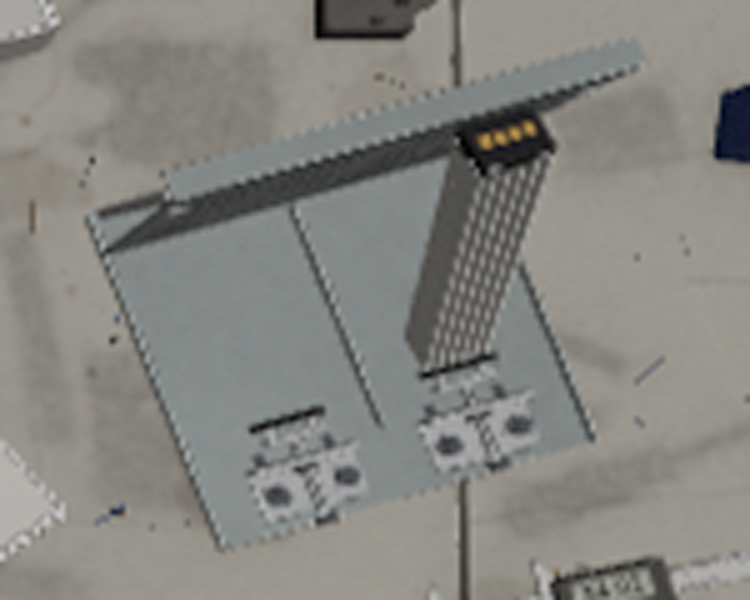

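View pics/scz.png

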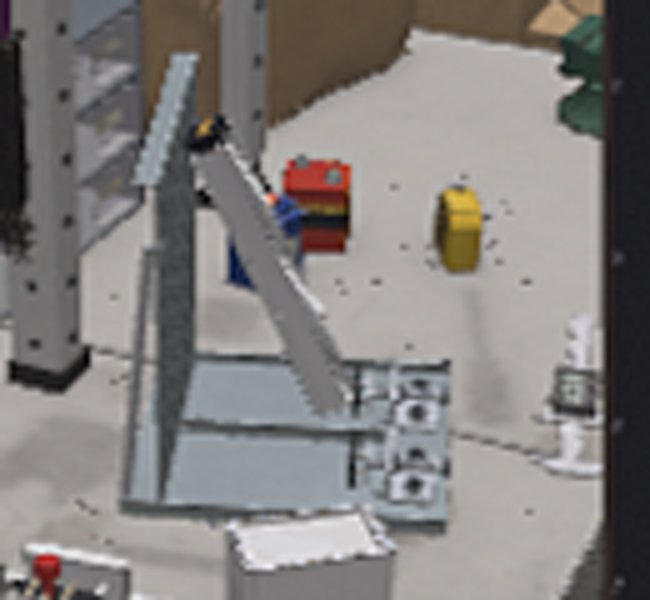

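```bash
python3 - <<'E'
from h import *
q=lambda a,b:(360+a/5,110+b/(4*1.25*.8571))
for n,p,z in [("FL",(222,548),.008),("FR",(595,440),.008),("wallL",(106,252),.008),("rib wall",(292,207),.008),("rib front",(380,428),.02),("padL",(250,430),.033),("padR",(325,409),.033),("wallTopL",(172,200),.26),("wallTopR",(640,66),.26),("nPadL",(420,376),.033),("nPadR",(495,356),.033)]:
    print(n,unproj("top",q(*p),z).round(4))
E
```

```text
FL [ 0.3825 -0.3204  0.008 ]
FR [ 0.4526 -0.5273  0.008 ]
wallL [ 0.5736 -0.257   0.008 ]
rib wall [ 0.6033 -0.3606  0.008 ]
rib front [ 0.4597 -0.4052  0.02  ]
padL [ 0.458  -0.3314  0.033 ]
padR [ 0.4714 -0.3721  0.033 ]
wallTopL [ 0.5708 -0.2532  0.26  ]
wallTopR [ 0.6404 -0.4589  0.26  ]
nPadL [ 0.4924 -0.4238  0.033 ]
nPadR [ 0.5052 -0.4647  0.033 ]
```

Call:
carry_out(gripper=[8.5, 8.5, 8.5, 8.5, 8.5, 8.5, 8.5, 8.5], delta_pos=[[-39, 32, -5], [-39, 32, -5], [-39, 32, -5], [-39, 32, -5], [-39, 32, -5], [-39, 32, -5], [-39, 32, -5], [-39, 32, -5]], turn=[[0, 0, 0], [0, 0, 0], [0, 0, 0], [0, 0, 0], [0, 0, 0], [0, 0, 0], [0, 0, 0], [0, 0, 0]], force=40)

```text
time: 1.52
ee_pos: [0.3861, -0.3629, 0.2648]
tool_rot: [-180.0, 0.0, -162.3]
force: [0.8, -1.4, 0.7]
finger_gap: 0.0851
```

```bash
cat >> h.py <<'E'
import json
def log():
    s=robot.state()
    with open("log.jsonl","a") as f: f.write(json.dumps(dict(t=float(s["time"]),q=[float(v) for v in s["joint_pos"]],p=[float(v) for v in s["ee_pos"]],r=[float(v) for v in s["tool_rot"]],f=[float(v) for v in s["force"]],g=float(s["finger_gap"])))+"\n")
    print("t",round(s["time"],2),"q",np.round(s["joint_pos"],1),"p",np.round(s["ee_pos"],4),"r",np.round(s["tool_rot"],2),"f",np.round(s["force"],2),"tq",np.round(s["torque"],2),"gap",round(s["finger_gap"],4))
    return s
def delta(p,R):
    "target TCP p, Rotation R -> shift cm, turn deg in tool axes"
    s=robot.state(); R0=rot(s)
    d=R0.inv().apply(np.array(p)-s["ee_pos"])*100; w=np.degrees((R0.inv()*R).as_rotvec())
    print("dpos",np.round(d,2),"turn",np.round(w,2))
E
python3 - <<'E'
import json
with open("log.jsonl","a") as f: f.write(json.dumps(dict(t=0,q=[-55.80,20.591,.632,-.019,-70.135,-16.506],p=[.20496,-.64262,.23036],r=[179.905,-.0095,-162.313]))+"\n")
from h import *
log()
E
```

```text
t 1.52 q [-22.    5.6 -14.6   0.  -69.8 -50.3] p [ 0.3861 -0.3629  0.2648] r [-1.7997e+02  3.0000e-02 -1.6231e+02] f [ 0.8  -1.44  0.73] tq [-0.06 -0.1  -0.07] gap 0.0851
```

```bash
cat >> h.py <<'E'
def Rtool(yaw,alpha):
    "tool over a direction yaw (deg): y across, z down leaned by alpha toward -x of that direction"
    y,a=np.radians(yaw),np.radians(alpha)
    ex=np.array([np.cos(y),np.sin(y),0]); ez=np.array([0,0,1.])
    z=-np.sin(a)*ex-np.cos(a)*ez; Y=np.cross(ez,ex); X=np.cross(Y,z)
    return Rn.from_matrix(np.c_[X,Y,z])
E
python3 - <<'E'
from h import *
delta([.56,.21,.22],Rtool(17.3,25))
E
```

```text
dpos [-33.97  49.3    4.47] turn [-0.12 25.03  0.37]
```

Call:
carry_out(gripper=[8.5, 8.5, 8.5, 8.5, 8.5, 8.5, 8.5, 8.5], delta_pos=[[-34, 49, 0], [-34, 49, 0], [-34, 49, 0], [-34, 49, 0], [-34, 49, 0], [-34, 49, 0], [-34, 49, 0], [-34, 49, 0]], turn=[[0, 25, 0], [0, 25, 0], [0, 25, 0], [0, 25, 0], [0, 25, 0], [0, 25, 0], [0, 25, 0], [0, 25, 0]])

```text
time: 2.18
ee_pos: [0.4838, -0.0437, 0.2645]
tool_rot: [-180.0, -25.0, -162.3]
force: [1.2, -1.0, -0.2]
finger_gap: 0.0849
```

```bash
python3 - <<'E'
from h import *
log()
delta([.56,.21,.22],Rtool(17.3,25))
E
```

```text
t 2.18 q [ 18.   16.8  -5.   -0.1 -93.2 -90.3] p [ 0.4838 -0.0437  0.2645] r [-179.96  -24.96 -162.29] f [ 1.21 -0.96 -0.16] tq [ 0.27 -1.38  0.07] gap 0.0849
dpos [-15.46  21.85  -2.3 ] turn [-0.21  0.04  0.37]
```

Call:
carry_out(gripper=[8.5, 8.5, 8.5, 8.5, 8.5, 8.5, 8.5, 8.5], delta_pos=[[-15.5, 21.9, -2], [-15.5, 21.9, -2], [-15.5, 21.9, -2], [-15.5, 21.9, -2], [-15.5, 21.9, -2], [-15.5, 21.9, -2], [-15.5, 21.9, -2], [-15.5, 21.9, -2]], turn=[[0, 0, 0.3], [0, 0, 0.3], [0, 0, 0.3], [0, 0, 0.3], [0, 0, 0.3], [0, 0, 0.3], [0, 0, 0.3], [0, 0, 0.3]])

```text
time: 2.85
ee_pos: [0.5592, 0.2144, 0.2145]
tool_rot: [-179.8, -25.1, -162.4]
force: [-0.1, -1.2, -0.3]
finger_gap: 0.0853
```

```bash
python3 - <<'E'
from h import *
import cv2
log()
cv2.imwrite("pics/w1.png",robot.read_camera("wrist")[:,:,::-1])
for l in ["profile_center","foot_fin_edge","foot_back_edge","head_back_edge"]:
    print(l,[(round(d["conf"],2),np.round(d["at"],4)) for d in robot.landmark_of("wrist",l)])
E
```

```text
t 2.85 q [  34.9   29.9   11.6   -7.1  -95.8 -106.5] p [0.5592 0.2144 0.2145] r [-179.82  -25.09 -162.43] f [-0.08 -1.25 -0.28] tq [ 0.34 -1.22  0.03] gap 0.0853
profile_center [(0.68, array([0.5449, 0.204 , 0.0091]))]
foot_fin_edge [(0.66, array([0.4354, 0.1734, 0.0269]))]
foot_back_edge [(0.76, array([ 0.4279,  0.173 , -0.0037]))]
head_back_edge [(0.89, array([ 0.6566,  0.2434, -0.0019]))]
```

View pics/w1.png

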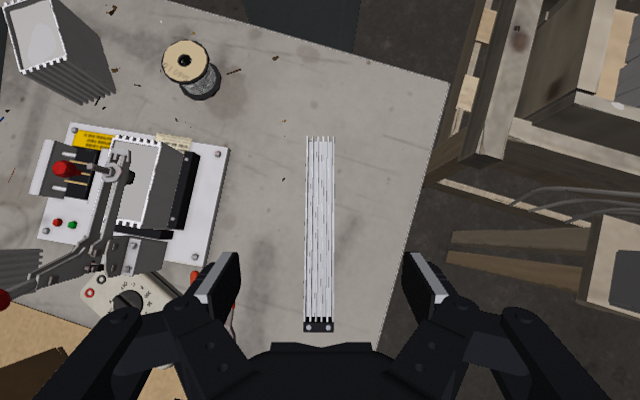

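```bash
cat > kin.py <<'E'
import numpy as np, json
from scipy.spatial.transform import Rotation as Rn
from scipy.optimize import least_squares
def fk(q,P,RT):
    a1,h1,L2,L3,e3,d,L6,ox,oy=P
    r=np.radians(q)
    R1=Rn.from_euler("z",r[0]); R2=R1*Rn.from_euler("y",r[1]); R3=R2*Rn.from_euler("y",-r[2])
    R4=R3*Rn.from_euler("x",r[3]); R5=R4*Rn.from_euler("y",-r[4]); R6=R5*Rn.from_euler("x",r[5])
    p=np.array([0,0,h1])+R1.apply([a1,d,0])+R2.apply([0,0,L2])+R3.apply([L3,0,e3])+R5.apply([L6,ox,oy])
    return p,R6*RT
S=[json.loads(l) for l in open("log.jsonl")]
def RTfit(sgn4=1):
    Z=np.zeros(9); rs=[]
    for s in S:
        _,R=fk(s["q"],Z,Rn.identity()); rs.append(R.inv()*Rn.from_euler("xyz",s["r"],degrees=True))
    return rs
if __name__=="__main__":
    rs=RTfit()
    for r in rs: print(r.as_matrix().round(3).tolist())
    RT=rs[0]
    def res(P): return np.concatenate([(fk(s["q"],P,RT)[0]-s["p"]) for s in S]+[ (P-P0)*1e-3])
    P0=np.array([0,.2,.4,.4,0,-.19,.25,0,0])
    o=least_squares(res,P0); print(o.x.round(4),np.abs(o.fun[:-9]).max())
E
python3 kin.py
```

```text
[[0.001, -0.0, 1.0], [-0.838, 0.545, 0.001], [-0.545, -0.838, 0.0]]
[[-0.0, 0.0, 1.0], [0.184, 0.983, -0.0], [-0.983, 0.184, -0.0]]
[[-0.0, -0.003, 1.0], [1.0, -0.01, -0.0], [0.01, 1.0, 0.003]]
[[-0.067, -0.236, 0.97], [0.854, -0.516, -0.067], [0.516, 0.824, 0.236]]
[ 11.6609  -3.6252   0.5395 -12.6909  -0.6082   6.051    0.4259  -6.2265
   0.9122] 0.03450125199027032
```

```bash
sed -i 's/euler("x",r\[5\])/euler("x",-r[5])/' kin.py; python3 kin.py; sed 's/euler("x",r\[3\])/euler("x",-r[3])/' kin.py >kin2.py; python3 kin2.py
```

```text
[[0.001, -0.0, 1.0], [-1.0, 0.0, 0.001], [-0.0, -1.0, -0.0]]
[[-0.0, 0.0, 1.0], [-1.0, -0.0, -0.0], [0.0, -1.0, 0.0]]
[[-0.0, -0.003, 1.0], [-1.0, -0.0, -0.0], [0.0, -1.0, -0.003]]
[[-0.067, -0.236, 0.97], [-0.997, -0.017, -0.073], [0.033, -0.972, -0.234]]
[ 11.6609  -3.6252   0.5395 -12.6909  -0.6082   6.051    0.4259  -6.2265
   0.9122] 0.03450125199027032
[[0.0, 0.0, 1.0], [-1.0, 0.0, 0.0], [-0.0, -1.0, 0.0]]
[[0.0, -0.0, 1.0], [-1.0, -0.0, 0.0], [0.0, -1.0, -0.0]]
[[0.0, 0.0, 1.0], [-1.0, -0.0, 0.0], [0.0, -1.0, 0.0]]
[[0.0, -0.0, 1.0], [-1.0, 0.0, 0.0], [-0.0, -1.0, -0.0]]
[ 2.450e-02  1.898e-01  6.017e-01  4.356e-01 -4.000e-04 -1.360e-02
  3.736e-01 -1.781e-01  1.900e-03] 4.2354367054575626e-05
```

```bash
cp kin2.py kin.py; cat > ik.py <<'E'
from kin import *
from h import Rtool
RT=Rn.from_matrix(np.array([[0,0,1],[-1,0,0],[0,-1,0.]]))
def fit():
    def res(P): return np.concatenate([(fk(s["q"],P,RT)[0]-s["p"]) for s in S]+[ (P-P0)*1e-4])
    P0=np.array([0.02,.19,.6,.43,0,-.0,.37,-.19,0]); o=least_squares(res,P0); return o.x,np.abs(o.fun[:-9]).max()
P,err=fit()
lo=np.array([-176,-82,-58.3,-173.9,-174.8,-173.7]);hi=np.array([176,121.7,71.7,95.5,-.1,173.7])
def ik(p,R,q0):
    def res(q):
        a,b=fk(q,P,RT); return np.r_[(a-p)*10,(b.inv()*R).as_rotvec()*3]
    o=least_squares(res,np.clip(q0,lo+1,hi-1),bounds=(lo,hi)); return o.x,np.abs(o.fun).max()
E
python3 - <<'E'
from ik import *
print(P.round(4),err)
O=np.array([.520,-.3855,0]); y=np.radians(18.6); ex=np.array([np.cos(y),np.sin(y),0]); ey=np.array([-np.sin(y),np.cos(y),0]); ez=np.array([0,0,1.])
th=np.radians(64.2); X=np.cos(th)*ex+np.sin(th)*ez; Z=-np.sin(th)*ex+np.cos(th)*ez
C=O+.05*ey+.008*ez+(.09-.24*np.cos(th))*ex+.12*X+.014*Z
for al in [0,15,25,35,45]:
    tz=lambda a:-np.sin(np.radians(a))*X-np.cos(np.radians(a))*Z
    for gx in [0,.03]:
        p=C+gx*X+.012*tz(al); R=Rtool(18.6,al-64.2)
        sols=set()
        rng=np.random.default_rng(0)
        for k in range(25):
            q0=rng.uniform(lo*.6,hi*.6) if k else np.array(S[-1]["q"])
            q,e=ik(p,R,q0)
            if e<1e-3: sols.add(tuple(np.round(q).astype(int)))
        print(al,gx,p.round(3),sols)
E
```

```text
[-4.000e-04  1.989e-01  6.016e-01  4.640e-01  0.000e+00  2.000e-04
  3.733e-01 -1.920e-01 -0.000e+00] 2.061434809519369e-06
0 0 [ 0.538 -0.327  0.117] {(np.int64(-59), np.int64(27), np.int64(-16), np.int64(-78), np.int64(-64), np.int64(37))}
0 0.03 [ 0.551 -0.322  0.144] {(np.int64(-57), np.int64(24), np.int64(-15), np.int64(-78), np.int64(-63), np.int64(33))}
15 0 [ 0.537 -0.327  0.114] {(np.int64(-47), np.int64(20), np.int64(-15), np.int64(-63), np.int64(-51), np.int64(16))}
15 0.03 [ 0.549 -0.323  0.141] {(np.int64(-45), np.int64(18), np.int64(-14), np.int64(-61), np.int64(-51), np.int64(11))}
25 0 [ 0.535 -0.328  0.113] {(np.int64(-38), np.int64(17), np.int64(-15), np.int64(-49), np.int64(-45), np.int64(-2))}
25 0.03 [ 0.547 -0.324  0.14 ] {(np.int64(-36), np.int64(16), np.int64(-14), np.int64(-46), np.int64(-45), np.int64(-6))}
35 0 [ 0.533 -0.328  0.112] {(np.int64(-29), np.int64(16), np.int64(-16), np.int64(-33), np.int64(-42), np.int64(-20))}
35 0.03 [ 0.546 -0.324  0.139] {(np.int64(-28), np.int64(15), np.int64(-15), np.int64(-31), np.int64(-43), np.int64(-24))}
45 0 [ 0.532 -0.329  0.111] {(np.int64(-22), np.int64(17), np.int64(-17), np.int64(-19), np.int64(-43), np.int64(-37))}
45 0.03 [ 0.544 -0.325  0.138] {(np.int64(-21), np.int64(16), np.int64(-15), np.int64(-17), np.int64(-45), np.int64(-39))}
```

```bash
python3 - <<'E'
from h import *
delta([.551,.207,.03],Rtool(17.3,25))
delta([.551,.207,.006],Rtool(17.3,25))
E
```

```text
dpos [-7.16  0.07 17.35] turn [-0.2   0.06  0.03]
dpos [-8.17  0.08 19.53] turn [-0.2   0.06  0.03]
```

Call:
carry_out(gripper=[8.5, 8.5, 8.5, 8.5, 8.5, 8.5, 8.5, 8.5], delta_pos=[[-1.8, 0, 4], [-3.6, 0, 8], [-5.4, 0, 12], [-7.2, 0.1, 17.3], [-7.7, 0.1, 18.4], [-8.2, 0.1, 19.5], [-8.2, 0.1, 19.5], [-8.2, 0.1, 19.5]], turn=[[-0.2, 0, 0], [-0.2, 0, 0], [-0.2, 0, 0], [-0.2, 0, 0], [-0.2, 0, 0], [-0.2, 0, 0], [-0.2, 0, 0], [-0.2, 0, 0]])

```text
time: 3.77
ee_pos: [0.5523, 0.2069, 0.0074]
tool_rot: [-180.0, -24.9, -162.7]
force: [0.7, 0.2, 1.5]
finger_gap: 0.0854
```

```bash
python3 - <<'E'
from h import *
import cv2
log()
cv2.imwrite("pics/w2.png",robot.read_camera("wrist")[:,:,::-1])
E
```

```text
t 3.77 q [  34.6   39.5   -0.5   -7.5  -74.1 -103.7] p [0.5523 0.2069 0.0074] r [-179.99  -24.88 -162.69] f [0.68 0.23 1.54] tq [ 0.46 -1.31 -0.01] gap 0.0854
```

View pics/w2.png

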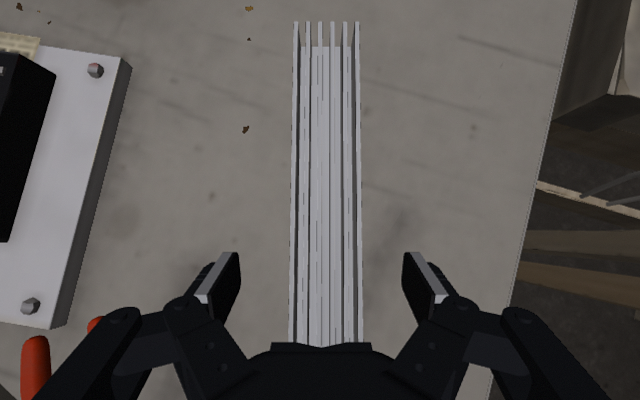

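Call:
carry_out(gripper=[3, 3, 3, 3, 3, 3, 3, 3], delta_pos=[[0, 0, 0], [0, 0, 0], [0, 0, 0], [0, 0, 0], [0, 0, 0], [0, 0, 0], [0, 0, 0], [0, 0, 0]], turn=[[0, 0, 0], [0, 0, 0], [0, 0, 0], [0, 0, 0], [0, 0, 0], [0, 0, 0], [0, 0, 0], [0, 0, 0]], force=60)

```text
time: 4.48
ee_pos: [0.5538, 0.2081, 0.0097]
tool_rot: [179.9, -24.6, -162.6]
force: [0.4, 1.8, 7.0]
finger_gap: 0.0351
```

```bash
python3 - <<'E'
from h import *
import cv2
log()
cv2.imwrite("pics/w3.png",robot.read_camera("wrist")[:,:,::-1])
for l in ["profile_center","foot_fin_edge"]:
    print(l,[(round(d["conf"],2),np.round(d["at"],4)) for d in robot.landmark_of("wrist",l)])
E
```

```text
t 4.48 q [  34.7   39.3   -0.3   -7.4  -74.1 -103.7] p [0.5538 0.2081 0.0097] r [ 179.95  -24.64 -162.61] f [0.37 1.78 7.01] tq [ 0.79 -0.34 -0.32] gap 0.0351
profile_center [(0.66, array([0.5438, 0.2045, 0.0133]))]
foot_fin_edge [(0.89, array([0.4323, 0.1706, 0.0291]))]
```

View pics/w3.png

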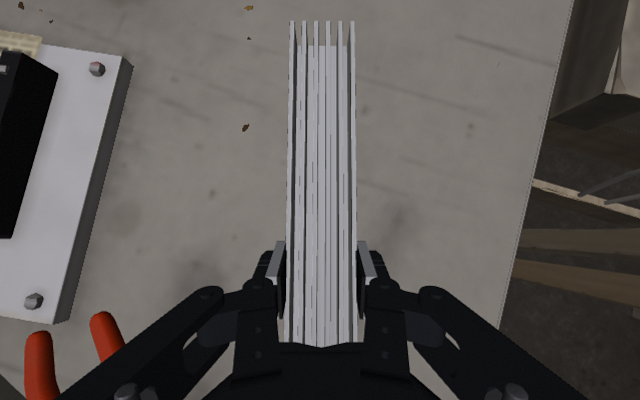

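```bash
python3 - <<'E'
from h import *
s=robot.state(); R=rot(s); k=robot.get_calibration("wrist"); M=k["mount"]; f=200/np.tan(np.radians(k["vfov"]/2))
def up(uv,z):
    d=R.apply(M[:3,:3]@np.array([(uv[0]-k["cx"])/f,(uv[1]-k["cy"])/f,1])); o=s["ee_pos"]+R.apply(M[:3,3]); return o+d*(z-o[2])/d[2]
for uv,z in [((290,21),.028),((356,21),.028),((297,46),.004),((345,46),.004),((283,342),.028),((360,342),.028)]: print(uv,up(uv,z).round(4))
a=up((290,21),.028);b=up((356,21),.028); m=(a+b)/2
print("foot rel TCP",Rn.from_euler("z",-17.4,degrees=True).apply(m-s["ee_pos"]))
delta([.554,.208,.20],Rtool(17.4,24.6))
E
```

```text
(290, 21) [0.436 0.154 0.028]
(356, 21) [0.425 0.189 0.028]
(297, 46) [0.4335 0.1553 0.004 ]
(345, 46) [0.4243 0.1846 0.004 ]
(283, 342) [0.5979 0.2035 0.028 ]
(360, 342) [0.5868 0.2392 0.028 ]
foot rel TCP [-0.12861285  0.0019322   0.01827785]
dpos [  7.92  -0.   -17.3 ] turn [ 0.06 -0.04 -0.02]
```

Call:
carry_out(gripper=[3, 3, 3, 3, 3, 3, 3, 3], delta_pos=[[0.5, 0, -1], [1, 0, -2.2], [2, 0, -4.4], [3.5, 0, -7.6], [5, 0, -11], [6.5, 0, -14.2], [7.9, 0, -17.3], [7.9, 0, -17.3]], turn=[[0, 0, 0], [0, 0, 0], [0, 0, 0], [0, 0, 0], [0, 0, 0], [0, 0, 0], [0, 0, 0], [0, 0, 0]])

```text
time: 5.3
ee_pos: [0.5572, 0.2087, 0.2088]
tool_rot: [179.9, -23.9, -162.5]
force: [0.7, 0.1, 0.2]
finger_gap: 0.0345
```

```bash
python3 - <<'E'
from h import *
import cv2
log()
cv2.imwrite("pics/w4.png",robot.read_camera("wrist")[:,:,::-1]);cv2.imwrite("pics/s4.png",robot.read_camera("scene")[:,:,::-1])
print(np.round([robot.state()["force"],robot.state()["torque"]],2))
delta([.47,-.10,.33],Rtool(18.6,24.6-64))
from ik import *
print(err, ik(np.array([.47,-.10,.33]),Rtool(18.6,24.6-64),np.array([-38,17,-15,-49,-45,-2.])))
E
```

```text
t 5.3 q [  34.6   29.     9.7   -7.   -93.6 -106.2] p [0.5572 0.2087 0.2088] r [ 179.89  -23.92 -162.54] f [0.66 0.13 0.15] tq [ 0.6  -1.83  0.08] gap 0.0345
[[ 0.27 -0.68 -4.31]
 [ 0.57 -1.65 -0.05]]
dpos [ 21.03 -26.88  -4.52] turn [-3.000e-02 -6.376e+01 -1.310e+00]
2.3286584679427236e-06 (array([  2.09831845, -19.84598568, -31.63441835, -15.91944947,
       -41.09513666, -64.97490702]), np.float64(1.5754164639503188e-10))
```

View pics/s4.png

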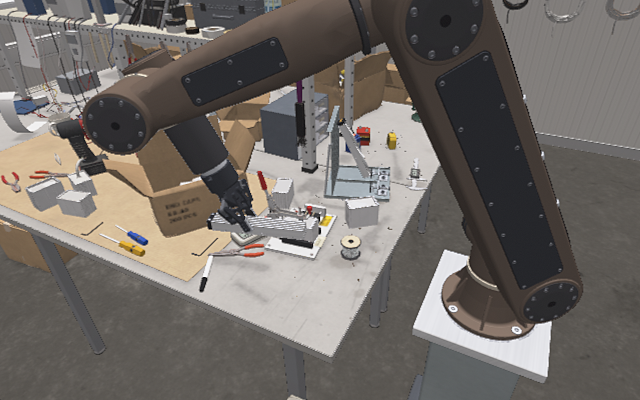

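View pics/w4.png

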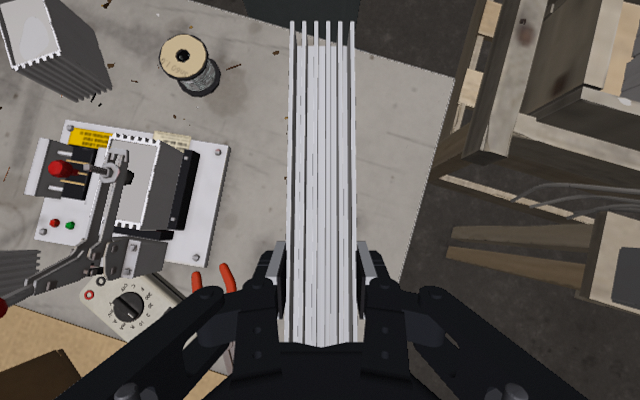

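Call:
carry_out(gripper=[3, 3, 3, 3, 3, 3, 3, 3], delta_pos=[[4, -2, -4], [6, -4, -7], [9, -7, -9], [12, -10, -9], [15, -14, -8], [18, -18, -6], [20, -22, -5], [21, -26, -5]], turn=[[0, -4, 0], [0, -10, 0], [0, -17, -0.2], [0, -24, -0.4], [0, -31, -0.6], [0, -38, -0.8], [0, -45, -1], [0, -52, -1.2]])

```text
time: 6.07
ee_pos: [0.471, -0.0493, 0.3316]
tool_rot: [180.0, 27.9, -161.4]
force: [0.9, -2.6, -3.2]
finger_gap: 0.0348
```

```bash
python3 - <<'E'
from h import *
log()
# rack guess
O=np.array([.520,-.3855,0]); y=np.radians(18.6); ex=np.array([np.cos(y),np.sin(y),0]); ey=np.array([-np.sin(y),np.cos(y),0]); ez=np.array([0,0,1.])
def place(th,xback,zf,yy=.05):
    t=np.radians(th); X=np.cos(t)*ex+np.sin(t)*ez; Z=-np.sin(t)*ex+np.cos(t)*ez
    return O+yy*ey+(.008+zf)*ez+xback*ex+(.129)*X+(.014-.0043)*Z
for th,xb,zf,yy in [(67,-.035,.12,.15),(67,-.035,.10,.05),(67,-.025,.02,.05)]:
    p=place(th,xb,zf,yy); print(p.round(4)); delta(p,Rtool(18.6,24.64-th))
E
```

```text
t 6.07 q [ 17.4 -18.5 -31.6  -0.8 -48.9 -88.4] p [ 0.471  -0.0493  0.3316] r [ 179.99   27.93 -161.37] f [ 0.86 -2.58 -3.19] tq [-0.75  1.85 -0.09] gap 0.0348
[ 0.4783 -0.2413  0.2505]
dpos [  8.6  -18.43   4.61] turn [  0.03 -14.43   0.02]
[ 0.5102 -0.336   0.2305]
dpos [  9.55 -28.43   6.37] turn [  0.03 -14.43   0.02]
[ 0.5197 -0.3329  0.1505]
dpos [ 12.41 -28.43  13.91] turn [  0.03 -14.43   0.02]
```

Call:
carry_out(gripper=[3, 3, 3, 3, 3, 3, 3, 3], delta_pos=[[1, -3, 0.5], [2, -6.5, 1], [3.5, -10.5, 2], [5, -14.5, 3], [6.5, -18.5, 4], [8, -22.5, 5], [9, -26, 6], [9.5, -28.4, 6.4]], turn=[[0, -3, 0], [0, -6, 0], [0, -9, 0], [0, -12, 0], [0, -14.4, 0], [0, -14.4, 0], [0, -14.4, 0], [0, -14.4, 0]])

```text
time: 6.73
ee_pos: [0.4998, -0.2848, 0.2461]
tool_rot: [179.8, 42.4, -161.5]
force: [1.8, 0.7, -1.5]
finger_gap: 0.0346
```

```bash
cat >> h.py <<'E'
O=np.array([.520,-.3855,0]); _y=np.radians(18.6); ex=np.array([np.cos(_y),np.sin(_y),0]); ey=np.array([-np.sin(_y),np.cos(_y),0]); ez=np.array([0,0,1.])
GX,GZ,A0=.009,-.0043,24.64
def place(th,xback,zf,yy=.05):
    t=np.radians(th); X=np.cos(t)*ex+np.sin(t)*ez; Z=-np.sin(t)*ex+np.cos(t)*ez
    return O+yy*ey+(.008+zf)*ez+xback*ex+(.12+GX)*X+(.014+GZ)*Z
def where():
    "foot back, foot fin, head back in rack coords (x,y,z over floor)"
    s=robot.state(); R=rot(s); z=R.apply([0,0,1]); Y=R.apply([0,1,0])
    P=Rn.from_rotvec(np.radians(A0)*Y) # rotate
    al=np.radians(A0); tx,tz=R.apply([1,0,0]),z
    # at grasp: tool z=-sin a X -cos a Z ; tool x = Y x z
    X=-np.sin(al)*tz-np.cos(al)*tx; Z=-np.cos(al)*tz+np.sin(al)*tx
    c=s["ee_pos"]-GX*X-GZ*Z
    B=np.c_[ex,ey,ez]
    r=lambda q:((q-O)@B-np.array([0,0,.008])).round(4)
    print("th",round(np.degrees(np.arcsin(X[2])),2),"yaw",round(np.degrees(np.arctan2(X[1],X[0])),2),"footback",r(c-.12*X-.014*Z),"footfin",r(c-.12*X+.014*Z),"headback",r(c+.12*X-.014*Z))
E
python3 - <<'E'
from h import *
import cv2
log(); where()
cv2.imwrite("pics/w5.png",robot.read_camera("wrist")[:,:,::-1]);cv2.imwrite("pics/s5.png",robot.read_camera("scene")[:,:,::-1]);cv2.imwrite("pics/t5.png",robot.read_camera("top")[:,:,::-1])
for c,l in [("wrist","toe"),("wrist","bay_wall"),("wrist","rack"),("wrist","foot_fin_edge"),("scene","profile_center"),("top","profile_center")]:
    print(c,l,[(round(d["conf"],2),np.round(d["at"],4)) for d in robot.landmark_of(c,l)])
E
```

```text
t 6.73 q [-36.6   3.2 -15.9 -44.1 -52.8 -13. ] p [ 0.4998 -0.2848  0.2461] r [ 179.85   42.38 -161.51] f [ 1.83  0.68 -1.46] tq [-0.88  2.39  0.02] gap 0.0346
th 67.02 yaw 18.33 footback [-0.0284  0.1021  0.1156] footfin [-0.0542  0.1021  0.1265] headback [0.0653 0.1017 0.3365]
wrist toe []
wrist bay_wall [(0.84, array([ 0.5886, -0.309 ,  0.0061]))]
wrist rack [(0.85, array([ 5.159e-01, -3.894e-01, -4.000e-04]))]
wrist foot_fin_edge [(0.77, array([ 0.4353, -0.3021,  0.1337]))]
scene profile_center [(0.65, array([ 0.4974, -0.2914,  0.2328]))]
top profile_center [(0.6, array([ 0.4925, -0.2901,  0.2315]))]
```

View pics/w5.png

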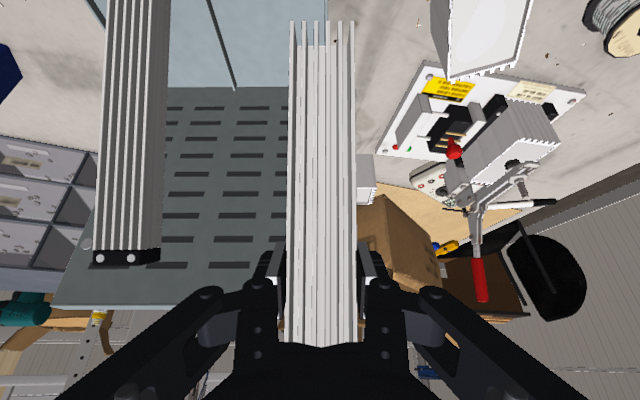

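View pics/s5.png

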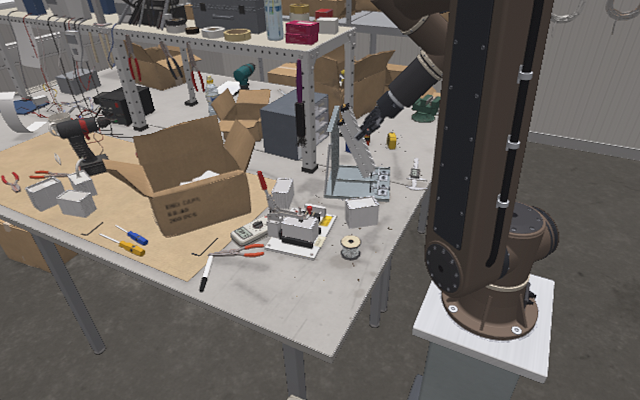

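View pics/t5.png

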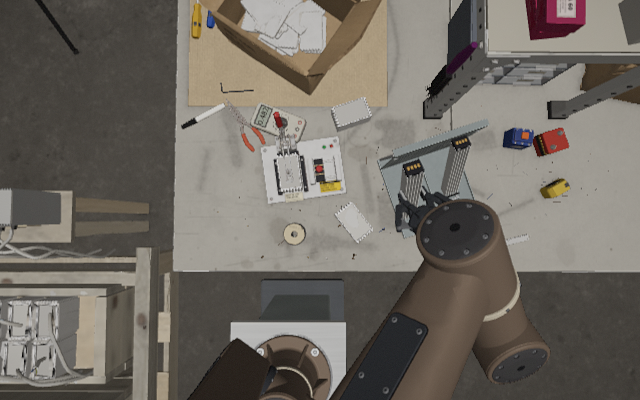

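```bash
python3 - <<'E'
from h import *
for zf in (.10,.04,.012):
    p=place(70,-.006,zf); print(p.round(4)); delta(p,Rtool(18.6,A0-70))
E
```

```text
[ 0.5315 -0.3289  0.2325]
dpos [ 0.11 -5.42  2.12] turn [ 0.06 -2.98  0.16]
[ 0.5315 -0.3289  0.1725]
dpos [ 4.15 -5.41  6.55] turn [ 0.06 -2.98  0.16]
[ 0.5315 -0.3289  0.1445]
dpos [ 6.04 -5.41  8.62] turn [ 0.06 -2.98  0.16]
```

Call:
carry_out(gripper=[3, 3, 3, 3, 3, 3, 3, 3], delta_pos=[[0, -2, 0.7], [0, -4, 1.4], [0.1, -5.4, 2.1], [0.1, -5.4, 2.1], [1, -5.4, 3.1], [2, -5.4, 4.2], [3, -5.4, 5.3], [3, -5.4, 5.3]], turn=[[0, -1, 0], [0, -2, 0.1], [0, -3, 0.15], [0, -3, 0.15], [0, -3, 0.15], [0, -3, 0.15], [0, -3, 0.15], [0, -3, 0.15]])

```text
time: 7.85
ee_pos: [0.5308, -0.3265, 0.1876]
tool_rot: [179.7, 45.3, -161.5]
force: [-0.2, -0.2, -3.2]
finger_gap: 0.0345
```

```bash
python3 - <<'E'
from h import *
import cv2
log(); where()
cv2.imwrite("pics/w6.png",robot.read_camera("wrist")[:,:,::-1]);
cv2.imwrite("pics/s6.png",cv2.resize(robot.read_camera("scene")[95:215,300:430,::-1],None,fx=5,fy=5,interpolation=cv2.INTER_CUBIC))
im=robot.read_camera("top");cv2.imwrite("pics/t6.png",cv2.resize(im[110:250,360:510,::-1],None,fx=4,fy=4,interpolation=cv2.INTER_CUBIC))
for zf in (.012,):
    p=place(70,-.006,zf); print(p.round(4)); delta(p,Rtool(18.6,A0-70))
E
```

```text
t 7.85 q [-42.1  12.6 -12.9 -52.  -52.2  -0.4] p [ 0.5308 -0.3265  0.1876] r [ 179.71   45.3  -161.47] f [-0.16 -0.23 -3.18] tq [-0.92  2.86  0.04] gap 0.0345
th 69.94 yaw 18.18 footback [-0.0061  0.0529  0.0551] footfin [-0.0324  0.0528  0.0647] headback [0.0762 0.0523 0.2805]
[ 0.5315 -0.3289  0.1445]
dpos [ 3.35 -0.03  3.22] turn [0.04 0.06 0.11]
```

View pics/w6.png

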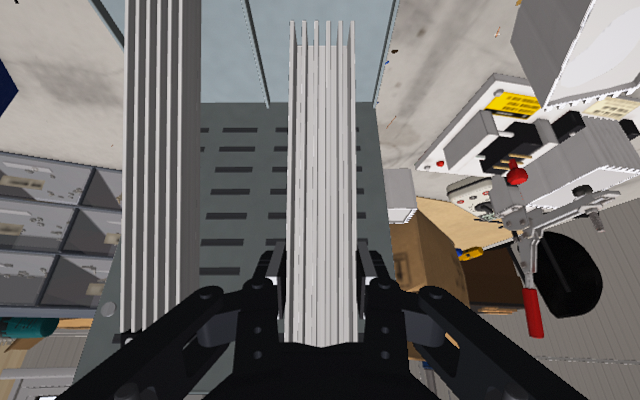

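View pics/s6.png

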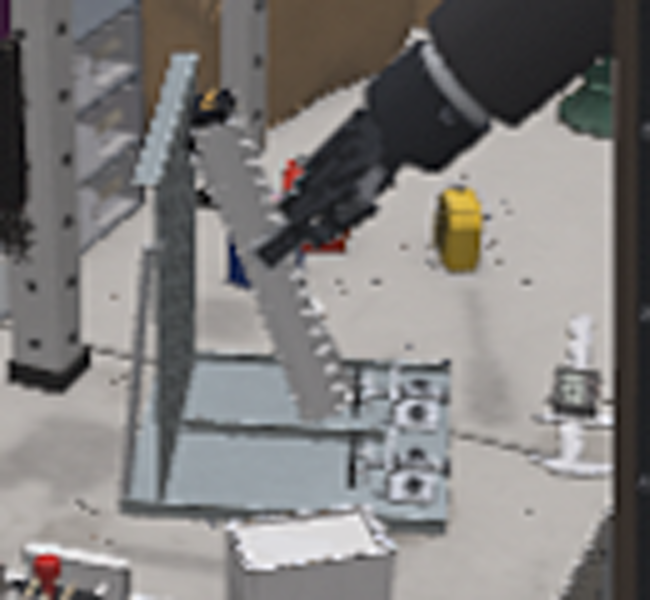

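View pics/t6.png

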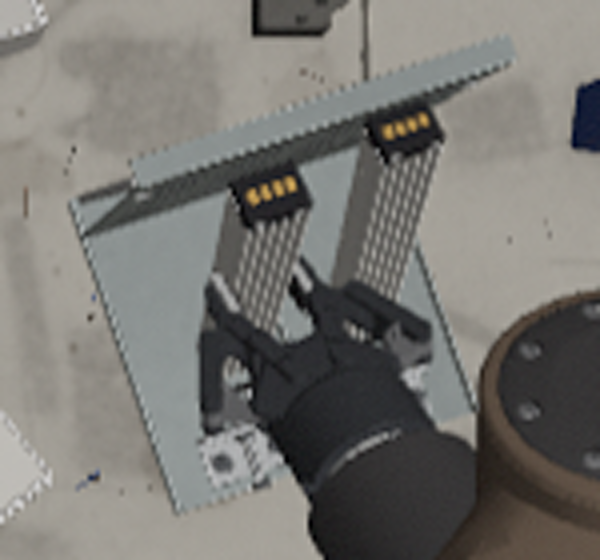

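```bash
cat >> h.py <<'E'
def wup(uv,z):
    s=robot.state();R=rot(s); k=robot.get_calibration("wrist"); M=k["mount"]; f=200/np.tan(np.radians(k["vfov"]/2))
    d=R.apply(M[:3,:3]@np.array([(uv[0]-k["cx"])/f,(uv[1]-k["cy"])/f,1])); o=s["ee_pos"]+R.apply(M[:3,3]); return o+d*(z-o[2])/d[2]
def rk(q): return ((np.array(q)-O)@np.c_[ex,ey,ez]).round(4)
E
python3 - <<'E'
from h import *
for uv in [(215,103),(268,105),(373,106),(244,0),(395,0)]: print(uv,wup(uv,.008).round(4),rk(wup(uv,.008)))
E
```

```text
(215, 103) [ 0.631  -0.4128  0.008 ] [ 0.0965 -0.0613  0.008 ]
(268, 105) [ 0.6157 -0.3589  0.008 ] [ 0.0992 -0.0053  0.008 ]
(373, 106) [ 0.5806 -0.2515  0.008 ] [0.1002 0.1077 0.008 ]
(244, 0) [ 0.5167 -0.3929  0.008 ] [-0.0055 -0.006   0.008 ]
(395, 0) [ 0.4806 -0.2867  0.008 ] [-0.0058  0.1062  0.008 ]
```

```bash
python3 - <<'E'
from h import *
for zf in (.012,.006,0):
    p=place(70,-.006,zf,.048); delta(p,Rtool(18.6,A0-70))
E
```

```text
dpos [ 3.35 -0.23  3.22] turn [0.04 0.06 0.11]
dpos [ 3.78 -0.23  3.64] turn [0.04 0.06 0.11]
dpos [ 4.21 -0.23  4.06] turn [0.04 0.06 0.11]
```

Call:
carry_out(gripper=[3, 3, 3, 3, 3, 3, 3, 3], delta_pos=[[0.8, -0.2, 0.8], [1.8, -0.2, 1.75], [2.6, -0.2, 2.5], [3.1, -0.2, 3], [3.4, -0.2, 3.25], [3.4, -0.2, 3.25], [3.4, -0.2, 3.25], [3.4, -0.2, 3.25]], turn=[[0, 0, 0.1], [0, 0, 0.1], [0, 0, 0.1], [0, 0, 0.1], [0, 0, 0.1], [0, 0, 0.1], [0, 0, 0.1], [0, 0, 0.1]])

```text
time: 8.67
ee_pos: [0.5322, -0.3308, 0.1448]
tool_rot: [-179.9, 45.4, -161.3]
force: [0.2, -0.3, -2.4]
finger_gap: 0.035
```

```bash
cat >> h.py <<'E'
def F(n=4):
    fs=[];ts=[]
    for i in range(n):
        robot.read_camera("wrist"); s=robot.state(); fs.append(s["force"]); ts.append(s["torque"])
    fs=np.array(fs); B=np.c_[ex,ey,ez]
    print("F rack mean",(fs@B).mean(0).round(2),"std",(fs@B).std(0).round(2),"T rack",(np.array(ts)@B).mean(0).round(3))
E
python3 - <<'E'
from h import *
F();log(); where()
import cv2
cv2.imwrite("pics/w7.png",robot.read_camera("wrist")[:,:,::-1]);
cv2.imwrite("pics/s7.png",cv2.resize(robot.read_camera("scene")[95:215,300:430,::-1],None,fx=5,fy=5,interpolation=cv2.INTER_CUBIC))
E
```

```text
F rack mean [-0.31 -0.49 -2.48] std [0.51 0.39 0.53] T rack [0.012 2.949 0.006]
t 8.87 q [-43.4  16.2 -14.1 -55.2 -50.    5.7] p [ 0.5321 -0.3306  0.1446] r [-179.96   45.44 -161.33] f [-0.07 -0.07 -2.04] tq [-0.91  2.77 -0.01] gap 0.035
th 70.08 yaw 18.72 footback [-0.0059  0.0481  0.012 ] footfin [-0.0322  0.0481  0.0215] headback [0.0759 0.0483 0.2376]
```

View pics/s7.png

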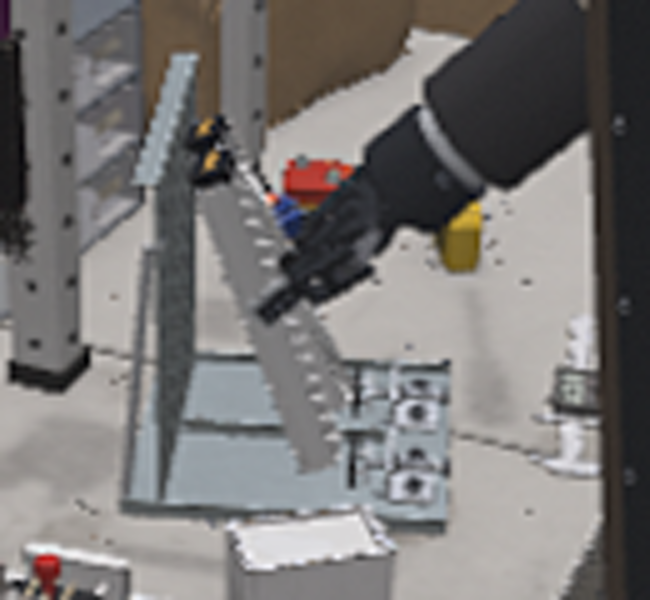

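View pics/w7.png

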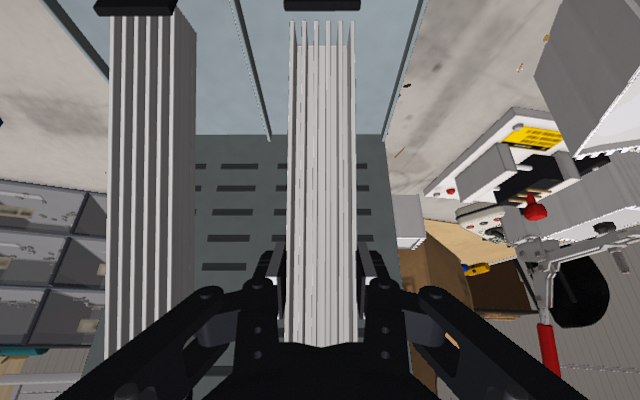

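```bash
python3 - <<'E'
from h import *
for uv,z in [((285,10),.033),((360,10),.033),((97,14),.033),((177,8),.033),((290,22),.041-.0),((355,22),.041),((270,140),.008),((386,136),.008),((195,134),.008)]: print(uv,z,rk(wup(uv,z)))
where()
E
python3 - <<'E'
import cv2
im=cv2.imread("pics/w7.png")[0:50,80:400]; cv2.imwrite("pics/w7z.png",cv2.resize(im,None,fx=2.5,fy=5,interpolation=cv2.INTER_CUBIC))
E
```

```text
(285, 10) 0.033 [-0.0399  0.0303  0.033 ]
(360, 10) 0.033 [-0.0399  0.0695  0.033 ]
(97, 14) 0.033 [-0.0377 -0.0694  0.033 ]
(177, 8) 0.033 [-0.0408 -0.0257  0.033 ]
(290, 22) 0.041 [-0.0385  0.0332  0.041 ]
(355, 22) 0.041 [-0.0386  0.0666  0.041 ]
(270, 140) 0.008 [ 0.0988 -0.0015  0.008 ]
(386, 136) 0.008 [0.0925 0.1133 0.008 ]
(195, 134) 0.008 [ 0.0898 -0.073   0.008 ]
th 70.07 yaw 18.68 footback [-0.0059  0.0482  0.0118] footfin [-0.0322  0.0482  0.0214] headback [0.0759 0.0483 0.2374]
```

View pics/w7z.png

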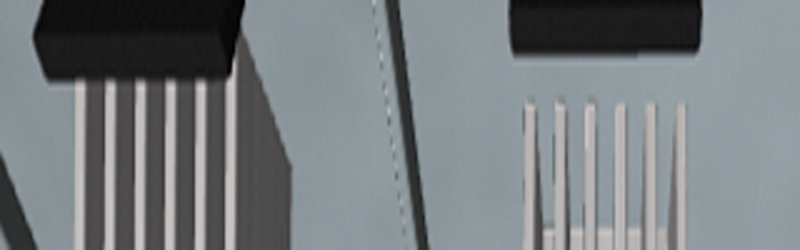

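```bash
python3 - <<'E'
from h import *
for uv,z in [((322,5.2),.033),((322,10.3),.011),((322,21),.0294)]: print(uv,z,rk(wup(uv,z)))
E
```

```text
(322, 5.2) 0.033 [-0.0422  0.0497  0.033 ]
(322, 10.3) 0.011 [-0.0272  0.0498  0.011 ]
(322, 21) 0.0294 [-0.032   0.0497  0.0294]
```

Call:
carry_out(gripper=[3, 3, 3, 3, 3, 3], delta_pos=[[0.3, 0, 0.3], [0.6, 0, 0.58], [0.64, 0, 0.63], [0.72, 0, 0.7], [0.72, 0, 0.7], [0.72, 0, 0.7]], turn=[[0, 0, 0], [0, 0, 0], [0, 0, 0], [0, 0, 0], [0, 0, 0], [0, 0, 0]])

```text
time: 9.47
ee_pos: [0.5319, -0.3306, 0.1342]
tool_rot: [180.0, 45.4, -161.4]
force: [-0.6, 0.9, -2.6]
finger_gap: 0.0347
```

```bash
python3 - <<'E'
from h import *
F();log(); where()
E
```

```text
F rack mean [-0.12 -0.17 -2.48] std [0.53 0.49 0.55] T rack [ 0.015  2.946 -0.01 ]
t 9.67 q [-43.7  17.1 -14.4 -56.  -49.6   7.1] p [ 0.532  -0.3306  0.1345] r [-179.97   45.44 -161.33] f [-0.53  0.31 -3.1 ] tq [-0.92  2.73  0.04] gap 0.0347
th 70.08 yaw 18.7 footback [-0.0059  0.0482  0.0019] footfin [-0.0322  0.0481  0.0114] headback [0.0759 0.0483 0.2275]
```

Call:
carry_out(gripper=[3, 3, 3, 3], delta_pos=[[0.07, 0, 0.07], [0.14, 0, 0.14], [0.14, 0, 0.14], [0.14, 0, 0.14]], turn=[[0, 0, 0], [0, 0, 0], [0, 0, 0], [0, 0, 0]])

```text
time: 10.0
ee_pos: [0.5323, -0.3307, 0.133]
tool_rot: [-179.9, 45.5, -161.3]
force: [0.4, 1.3, 1.6]
finger_gap: 0.0349
```

```bash
python3 - <<'E'
from h import *
F();log(); where()
E
```

```text
F rack mean [0.14 0.83 2.21] std [0.52 0.22 0.84] T rack [0.206 1.751 0.139]
t 10.2 q [-43.7  17.2 -14.4 -56.1 -49.5   7.3] p [ 0.5323 -0.3307  0.133 ] r [-179.92   45.47 -161.3 ] f [0.49 1.23 3.  ] tq [-0.34  1.6   0.14] gap 0.0346
th 70.11 yaw 18.79 footback [-0.0056  0.0479  0.0004] footfin [-0.0319  0.0479  0.0099] headback [0.076  0.0482 0.226 ]
```

Call:
carry_out(gripper=[3, 3, 3, 3, 3, 3], delta_pos=[[-0.09, 0, -0.08], [0.1, 0, -0.27], [0.25, 0, -0.42], [0.34, 0, -0.51], [0.34, 0, -0.51], [0.34, 0, -0.51]], turn=[[0, 0, 0], [0, 0, 0], [0, 0, 0], [0, 0, 0], [0, 0, 0], [0, 0, 0]])

```text
time: 10.7
ee_pos: [0.5264, -0.3327, 0.1339]
tool_rot: [-179.9, 45.5, -161.3]
force: [0.8, 0.3, -2.6]
finger_gap: 0.0347
```

```bash
python3 - <<'E'
from h import *
F();log(); where()
import cv2
im=robot.read_camera("wrist")[:,:,::-1]
cv2.imwrite("pics/w8z.png",cv2.resize(im[0:60,80:400],None,fx=2.5,fy=5,interpolation=cv2.INTER_CUBIC))
E
```

```text
F rack mean [ 0.5   0.5  -2.58] std [0.41 0.29 0.38] T rack [0.    2.969 0.008]
t 10.9 q [-44.3  17.  -14.5 -56.  -49.9   7.6] p [ 0.5266 -0.3326  0.1341] r [-179.94   45.47 -161.31] f [ 0.72  0.45 -2.09] tq [-0.98  2.85 -0.03] gap 0.0346
th 70.11 yaw 18.77 footback [-0.0116  0.0479  0.0015] footfin [-0.0379  0.0479  0.011 ] headback [0.0701 0.0482 0.2271]
```

View pics/w8z.png

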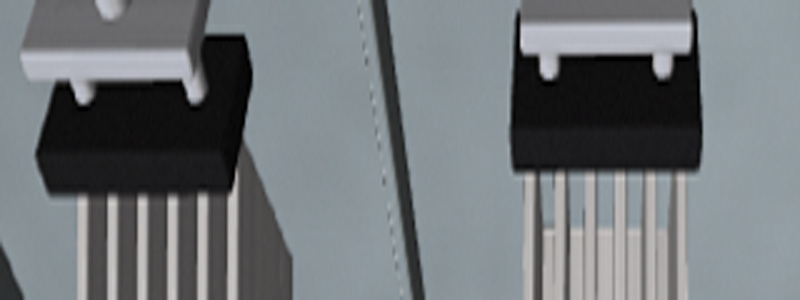

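Call:
carry_out(gripper=[3, 3, 3, 3], delta_pos=[[0.05, 0, -0.05], [0.11, 0, -0.11], [0.11, 0, -0.11], [0.11, 0, -0.11]], turn=[[0, 0, 0], [0, 0, 0], [0, 0, 0], [0, 0, 0]])

```text
time: 11.28
ee_pos: [0.5251, -0.3331, 0.1341]
tool_rot: [-179.9, 45.5, -161.3]
force: [0.3, -0.2, -3.5]
finger_gap: 0.0349
```

```bash
python3 - <<'E'
from h import *
F();log(); where()
E
```

```text
F rack mean [ 0.1   0.19 -2.42] std [0.37 0.16 0.51] T rack [-0.     2.896  0.015]
t 11.48 q [-44.4  17.  -14.6 -56.  -50.    7.8] p [ 0.5252 -0.333   0.1341] r [-179.93   45.47 -161.3 ] f [-0.19 -0.04 -1.99] tq [-0.95  2.81 -0.03] gap 0.0347
th 70.11 yaw 18.78 footback [-0.0131  0.0479  0.0015] footfin [-0.0394  0.0479  0.011 ] headback [0.0685 0.0482 0.2272]
```

Call:
carry_out(gripper=[3, 3, 3, 3], delta_pos=[[0.05, 0, -0.05], [0.11, 0, -0.11], [0.11, 0, -0.11], [0.11, 0, -0.11]], turn=[[0, 0, 0], [0, 0, 0], [0, 0, 0], [0, 0, 0]])

```text
time: 11.82
ee_pos: [0.5237, -0.3336, 0.1341]
tool_rot: [-179.9, 45.5, -161.3]
force: [0.9, 0.8, -3.1]
finger_gap: 0.0351
```

```bash
python3 - <<'E'
from h import *
F();log(); where()
E
```

```text
F rack mean [ 0.7  -0.02 -2.79] std [0.87 0.14 0.43] T rack [ 0.039  2.732 -0.006]
t 12.02 q [-44.6  17.  -14.6 -56.  -50.1   7.9] p [ 0.5237 -0.3335  0.1341] r [-179.93   45.47 -161.3 ] f [-0.26 -0.06 -3.4 ] tq [-0.86  2.63 -0.02] gap 0.0346
th 70.11 yaw 18.79 footback [-0.0146  0.0479  0.0015] footfin [-0.041   0.0479  0.011 ] headback [0.067  0.0482 0.2272]
```

```bash
python3 - <<'E'
from h import *
for th in (68,66,65,64):
    xb=-.041+.028*np.sin(np.radians(th)); p=place(th,xb,.0012,.048); print(th,"head x",xb+.24*np.cos(np.radians(th)));delta(p,Rtool(18.7,A0-th))
E
```

```text
68 head x 0.07486673034768893
dpos [-0.18 -0.01  0.41] turn [-0.07  2.11 -0.  ]
66 head x 0.08219606715218487
dpos [-0.35 -0.01  0.79] turn [-0.07  4.11 -0.  ]
65 head x 0.08580500085479406
dpos [-0.42 -0.01  0.98] turn [-0.07  5.11 -0.  ]
64 head x 0.08937530852575526
dpos [-0.5  -0.01  1.17] turn [-0.07  6.11 -0.  ]
```

Call:
carry_out(gripper=[3, 3, 3, 3, 3, 3, 3], delta_pos=[[-0.09, 0, 0.2], [-0.18, 0, 0.41], [-0.26, 0, 0.6], [-0.35, 0, 0.79], [-0.42, 0, 0.98], [-0.42, 0, 0.98], [-0.42, 0, 0.98]], turn=[[0, 1.05, 0], [0, 2.1, 0], [0, 3.1, 0], [0, 4.1, 0], [0, 5.1, 0], [0, 5.1, 0], [0, 5.1, 0]])

```text
time: 12.6
ee_pos: [0.5335, -0.3299, 0.1303]
tool_rot: [-179.9, 40.4, -161.2]
force: [0.5, 0.3, -2.1]
finger_gap: 0.0347
```

```bash
python3 - <<'E'
from h import *
F();log(); where()
import cv2
im=robot.read_camera("wrist")[:,:,::-1]; cv2.imwrite("pics/w9.png",im)
cv2.imwrite("pics/s9.png",cv2.resize(robot.read_camera("scene")[95:215,300:430,::-1],None,fx=5,fy=5,interpolation=cv2.INTER_CUBIC))
E
```

```text
F rack mean [ 0.37  0.06 -2.17] std [0.36 0.72 0.6 ] T rack [0.088 2.457 0.051]
t 12.8 q [-39.   16.3 -14.6 -49.  -46.5  -1.4] p [ 0.5329 -0.3304  0.1301] r [-179.97   40.39 -161.36] f [ 1.    0.01 -2.9 ] tq [-0.67  2.36  0.11] gap 0.0348
th 65.03 yaw 18.68 footback [-0.0159  0.048   0.001 ] footfin [-0.0413  0.048   0.0129] headback [0.0854 0.0481 0.2186]
```

View pics/w9.png

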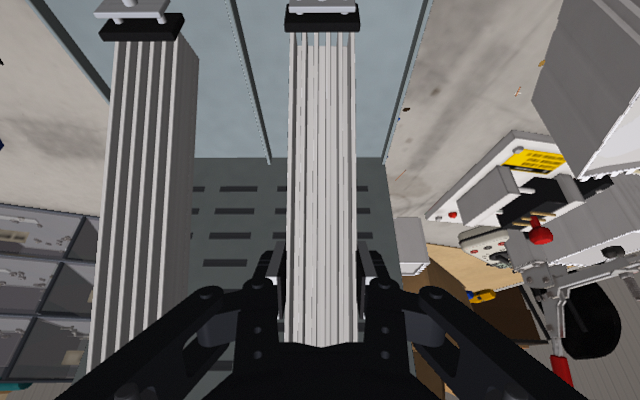

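View pics/s9.png

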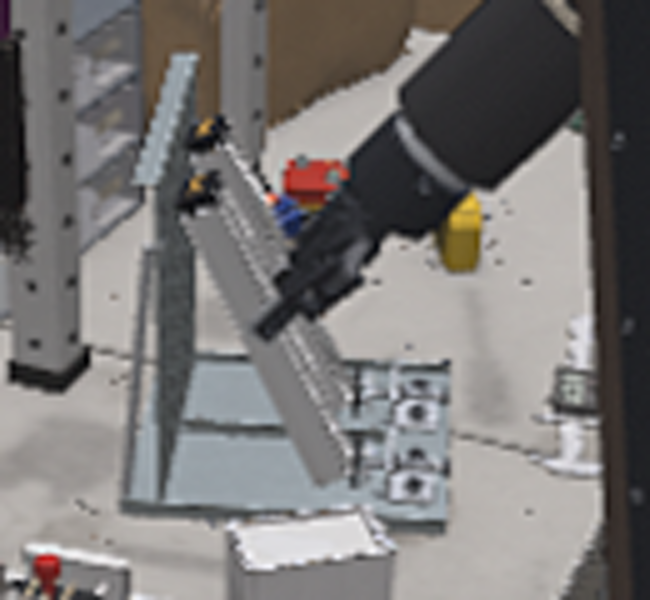

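```bash
python3 - <<'E'
from h import *
for th in (64.4,64,63.6,63):
    xb=-.0415+.028*np.sin(np.radians(th)); p=place(th,xb,.0008,.048); print(th,"head x",xb+.24*np.cos(np.radians(th)));delta(p,Rtool(18.7,A0-th))
E
```

```text
64.4 head x 0.08745189045181893
dpos [-0.02 -0.    0.12] turn [-0.07  0.62 -0.04]
64 head x 0.08887530852575526
dpos [-0.06 -0.    0.2 ] turn [-0.07  1.02 -0.04]
63.6 head x 0.09029237229108615
dpos [-0.1  -0.    0.27] turn [-0.07  1.42 -0.04]
63 head x 0.09240590261476553
dpos [-0.15 -0.    0.38] turn [-0.07  2.02 -0.04]
```

Call:
carry_out(gripper=[3, 3, 3, 3, 3], delta_pos=[[-0.02, 0, 0.12], [-0.04, 0, 0.16], [-0.06, 0, 0.2], [-0.06, 0, 0.2], [-0.06, 0, 0.2]], turn=[[0, 0.6, 0], [0, 0.8, 0], [0, 1, 0], [0, 1, 0], [0, 1, 0]])

```text
time: 13.32
ee_pos: [0.5347, -0.3299, 0.129]
tool_rot: [-179.9, 39.4, -161.3]
force: [0.9, -0.5, -3.4]
finger_gap: 0.035
```

```bash
python3 - <<'E'
from h import *
F();log(); where()
E
```

```text
F rack mean [ 0.7  -0.19 -2.71] std [0.48 0.42 0.26] T rack [-0.077  2.44  -0.023]
t 13.52 q [-37.9  16.2 -14.6 -47.5 -45.8  -3.3] p [ 0.5346 -0.33    0.129 ] r [-179.96   39.38 -161.36] f [ 0.16 -0.55 -2.27] tq [-0.84  2.34  0.02] gap 0.0348
th 64.02 yaw 18.68 footback [-0.0163  0.0479  0.0008] footfin [-0.0414  0.0479  0.013 ] headback [0.0888 0.0481 0.2165]
```

Not yet at the wall, so I'll carry on in small steps.

Call:
carry_out(gripper=[3, 3, 3, 3, 3], delta_pos=[[-0.02, 0, 0.04], [-0.04, 0, 0.08], [-0.06, 0, 0.11], [-0.06, 0, 0.11], [-0.06, 0, 0.11]], turn=[[0, 0.2, 0], [0, 0.4, 0], [0, 0.6, 0], [0, 0.6, 0], [0, 0.6, 0]])

```text
time: 13.93
ee_pos: [0.5355, -0.3297, 0.1285]
tool_rot: [-179.9, 38.8, -161.3]
force: [-1.1, -1.4, -1.7]
finger_gap: 0.0348
```

```bash
python3 - <<'E'
from h import *
F();log(); where()
E
```

```text
F rack mean [-2.76 -0.37 -1.81] std [0.45 0.12 0.31] T rack [-0.072  2.735 -0.068]
t 14.13 q [-37.3  16.2 -14.6 -46.6 -45.5  -4.4] p [ 0.5355 -0.3297  0.1285] r [-179.96   38.78 -161.36] f [-3.09 -1.35 -1.54] tq [-0.92  2.55 -0.05] gap 0.0351
th 63.42 yaw 18.68 footback [-0.0166  0.0478  0.0008] footfin [-0.0416  0.0478  0.0133] headback [0.0908 0.048  0.2154]
```

Call:
carry_out(gripper=[3, 3, 3, 3], delta_pos=[[0.03, 0, -0.01], [0.05, 0, 0], [0.05, 0, 0], [0.05, 0, 0]], turn=[[0, -0.2, 0], [0, -0.2, 0], [0, -0.2, 0], [0, -0.2, 0]])

```text
time: 14.47
ee_pos: [0.5355, -0.3298, 0.1285]
tool_rot: [-179.9, 39.0, -161.3]
force: [-0.4, 1.6, 0.0]
finger_gap: 0.0348
```

```bash
python3 - <<'E'
from h import *
F();log(); where()
E
```

```text
F rack mean [0.56 0.42 0.2 ] std [0.36 0.29 0.43] T rack [0.183 1.725 0.143]
t 14.67 q [-37.5  16.2 -14.6 -47.  -45.6  -4. ] p [ 0.5354 -0.3298  0.1285] r [-179.94   39.   -161.35] f [ 0.71  1.17 -0.32] tq [-0.29  1.6   0.19] gap 0.0347
th 63.64 yaw 18.71 footback [-0.0162  0.0478  0.0006] footfin [-0.0413  0.0478  0.013 ] headback [0.0904 0.048  0.2156]
```

Call:
carry_out(gripper=[3.4, 3.4, 3.5, 3.6, 3.7, 3.8, 4.0, 4.2], delta_pos=[[0, 0, 0], [0, 0, 0], [0, 0, 0], [0, 0, 0], [0, 0, 0], [0, 0, 0], [0, 0, 0], [0, 0, 0]], turn=[[0, 0, 0], [0, 0, 0], [0, 0, 0], [0, 0, 0], [0, 0, 0], [0, 0, 0], [0, 0, 0], [0, 0, 0]], force=20)

```text
time: 15.33
ee_pos: [0.5354, -0.3299, 0.1285]
tool_rot: [-179.9, 39.0, -161.3]
force: [0.0, 0.4, 0.5]
finger_gap: 0.0419
```

```bash
python3 - <<'E'
from h import *
F();log()
import cv2
im=robot.read_camera("wrist")[:,:,::-1]; cv2.imwrite("pics/w10.png",im)
cv2.imwrite("pics/s10.png",cv2.resize(robot.read_camera("scene")[95:215,300:430,::-1],None,fx=5,fy=5,interpolation=cv2.INTER_CUBIC))
E
```

```text
F rack mean [ 0.04  0.23 -0.15] std [0.38 0.25 0.49] T rack [ 1.800e-02  2.037e+00 -1.000e-03]
t 15.53 q [-37.5  16.2 -14.6 -47.  -45.6  -4. ] p [ 0.5354 -0.3298  0.1285] r [-179.94   39.   -161.35] f [ 0.33  0.8  -0.69] tq [-0.64  1.94  0.02] gap 0.0419
```

View pics/w10.png

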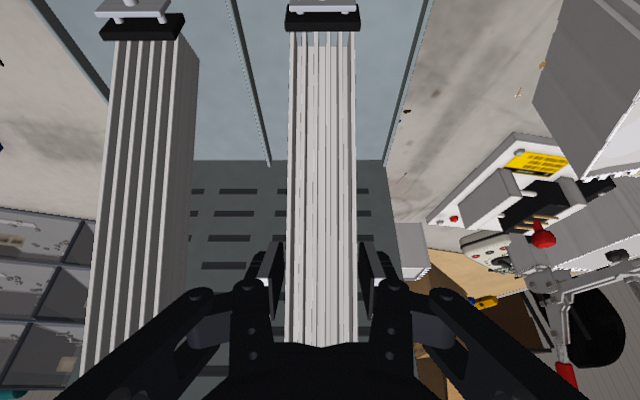

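View pics/s10.png

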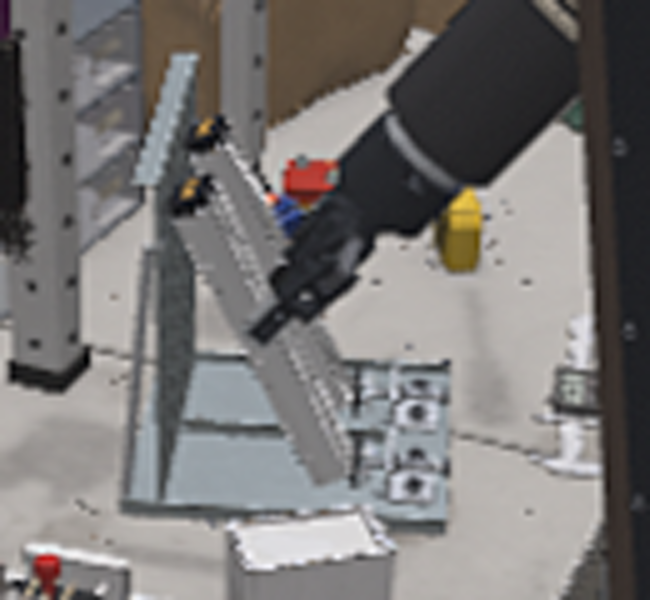

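Call:
carry_out(gripper=[4.6, 5.0, 5.3, 5.3, 5.3, 5.3, 5.3, 5.3], delta_pos=[[0, 0, 0], [0, 0, 0], [0, 0, 0], [0, 0, -0.5], [0, 0, -1.5], [0, 0, -3], [0, 0, -5], [0, 0, -7]], turn=[[0, 0, 0], [0, 0, 0], [0, 0, 0], [0, 0, 0], [0, 0, 0], [0, 0, 0], [0, 0, 0], [0, 0, 0]])

```text
time: 16.3
ee_pos: [0.4925, -0.3441, 0.1843]
tool_rot: [-179.9, 39.0, -161.3]
force: [0.0, -0.1, 0.6]
finger_gap: 0.0532
```

Call:
carry_out(gripper=[5.3, 5.3, 5.3, 5.3, 5.3, 5.3], delta_pos=[[0, 0, -2], [0, 0, -4], [0, 0, -6], [0, 0, -8], [0, 0, -8], [0, 0, -8]], turn=[[0, 0, 0], [0, 0, 0], [0, 0, 0], [0, 0, 0], [0, 0, 0], [0, 0, 0]])

```text
time: 16.8
ee_pos: [0.444, -0.3611, 0.2489]
tool_rot: [-179.7, 39.0, -161.2]
force: [0.2, 0.8, -0.3]
finger_gap: 0.0528
```

```bash
python3 - <<'E'
from h import *
log()
import cv2
im=robot.read_camera("wrist")[:,:,::-1]; cv2.imwrite("pics/w11.png",im)
cv2.imwrite("pics/s11.png",cv2.resize(robot.read_camera("scene")[95:215,300:430,::-1],None,fx=5,fy=5,interpolation=cv2.INTER_CUBIC))
for c in ("wrist","scene"):
  for l in ["profile_center","foot_fin_edge","foot_back_edge","head_back_edge","toe","neighbour_center"]:
    print(c,l,[(round(d["conf"],2),rk(d["at"])) for d in robot.landmark_of(c,l)])
E
```

```text
t 16.8 q [-45.7   5.8 -11.7 -40.7 -60.2  -8.6] p [ 0.444  -0.3611  0.2489] r [-179.66   39.05 -161.24] f [ 0.2   0.82 -0.31] tq [-0.61  1.91  0.03] gap 0.0528
wrist profile_center [(0.83, array([0.024 , 0.0431, 0.1183]))]
wrist foot_fin_edge [(0.6, array([-0.0382,  0.0464,  0.0185]))]
wrist foot_back_edge [(0.58, array([-0.0157,  0.0487,  0.0041]))]
wrist head_back_edge [(0.62, array([0.086 , 0.0492, 0.2211])), (0.25, array([0.0369, 0.0504, 0.114 ]))]
wrist toe [(0.74, array([0.0374, 0.0488, 0.115 ])), (0.67, array([-0.0651,  0.0525,  0.0085]))]
wrist neighbour_center [(0.79, array([ 0.0285, -0.0524,  0.124 ]))]
scene profile_center [(0.73, array([0.0271, 0.0499, 0.1181]))]
scene foot_fin_edge []
scene foot_back_edge [(0.74, array([-0.0212,  0.0482,  0.0061]))]
scene head_back_edge [(0.72, array([0.0837, 0.0486, 0.2228])), (0.61, array([-0.063 ,  0.0468,  0.0114]))]
scene toe [(0.46, array([-0.0622,  0.0485,  0.0106]))]
scene neighbour_center [(0.68, array([ 0.0226, -0.052 ,  0.124 ]))]
```

View pics/w11.png

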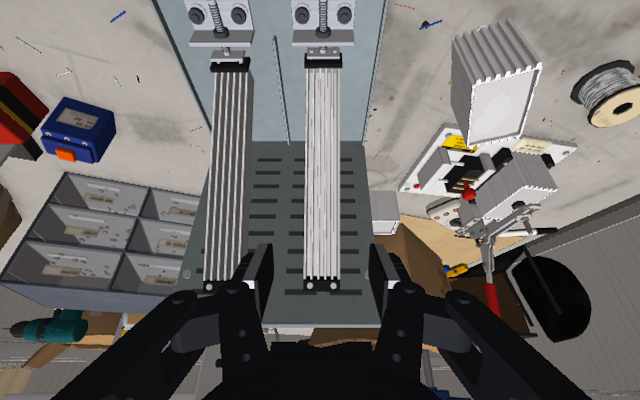

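View pics/s11.png

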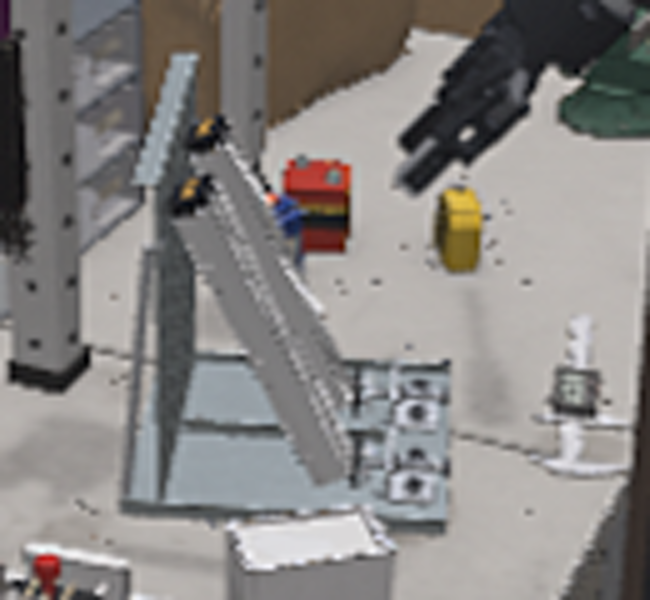

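```bash
python3 - <<'E'
import cv2
im=cv2.imread("pics/w11.png")
cv2.imwrite("pics/w11z.png",cv2.resize(im[20:90,180:370],None,fx=4,fy=6,interpolation=cv2.INTER_CUBIC))
cv2.imwrite("pics/w11h.png",cv2.resize(im[230:320,180:370],None,fx=4,fy=6,interpolation=cv2.INTER_CUBIC))
E
```

```text
(no output)
```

View pics/w11z.png

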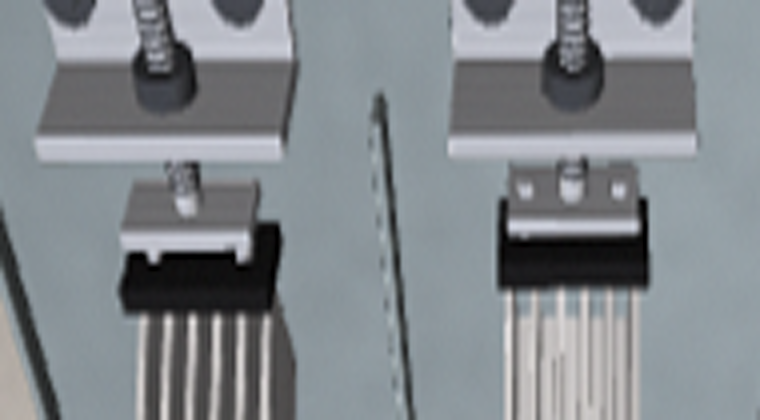

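The zoom shows our pad at (575,250) pressed back against its plate, with its guide pins nearly hidden, so the foot is loading it. The stop angle is square and level with the neighbour's. I'm handing the job in.

```bash
python3 - <<'E'
from h import *
s=robot.state(); print(s["time"],np.abs(s["qd"]).max())
print(robot.job_done())
E
```

```text
17.5 0.06002336407915706
the job is handed in; nothing more can be done
None
```

The profile is standing in the empty bay, cap up and fins out, and I handed the job in at about 17.5 s of the 48 s allowed; no verdict was reported.

**How it went:** I gripped the profile across its width, turned it upright on the way over and felt for the rack floor. I then eased the foot against the pad, feeling it about 26 mm out of the angle, until it was pressed in about 2 mm. After that I leaned the head back until it touched the wall, eased off, opened the fingers slowly and backed straight out.

**Last checks:**
- **Before letting go:** the arm readings put the lean at about 63.6°, with the foot within 1 mm of the floor and the head at the wall. The profile was about 2 mm from the bay's middle.
- **After letting go:** the pictures show the profile standing still and its pad pressed in further than the neighbour's. The toe stop and neighbour look unmoved, and the robot is clear of everything.

**What disagreed:**
- **Head to wall:** the networks put the head edge 4 to 6 mm short of the wall. Their error is about 4 mm; I trusted the felt wall contact, and the side view agrees with it.
- **Foot height:** the networks' estimates were also a few mm off the felt floor contact.
- **Pad force:** the final force on the pad was judged only from the picture, not measured.

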